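# Put the washed cup rim-down in the draining board

### The job

One of the three small enamel cups on the drying mat has been washed and stands upside down on its rim. Set that cup, still rim-down, in the empty round pocket of the wooden draining board so that its rim rests flat on the pocket's floor; set it down gently rather than dropping it. Leave the two upright cups on the mat where they are.

Things in the scene. Friction and masses are not known exactly. Their poses are not given: they have to be found in the camera images.
- cup: The washed cup: white enamel espresso cup, straight-sided, 56 mm wide, 62 mm tall, 3 mm wall, 130 g, standing upside down in any of three places on a 3 mm black rubber mat. Origin: on its axis in the plane of the rim, the centre of its underside as it stands; z up through its closed bottom. Its loop handle reaches along its own +y to 52 mm from the axis, 15 to 49 mm above the rim plane.
- pocket: Empty wooden block of the draining board, fixed, 125 x 125 x 20 mm: any of three set 125 mm apart in a row along its own y on an 8 mm steel tray; the others hold rim-down cups, handles across the row, tops 70 mm above its underside. Origin: centre of its underside, z up. Round pocket at its centre: 75 mm wide, 12 mm deep, floor 8 mm above the origin. The cup's handle passes 3 mm over its edge.
- upright_a: Bystander: the same kind of cup standing upright, mouth up, on the mat; 62 mm tall. Origin: centre of its underside, z up; handle along its own +y to 52 mm from the axis. To be left alone.
- upright_b: Second bystander just like upright_a, upright on the mat. To be left alone.
There are look-alikes about, which are no part of the job. What is shaped like the cup but turquoise or yellow is not meant.

How it is judged:
By the outcome, as a careful person would: the job done as asked, in the order asked, and still so for the second after the job is handed in, with the robot touching nothing.
It also fails if it takes over 35 s, if anything falls off the work surface, if the arm or the gripper's body presses on something with over 40 N, if the wrist force passes 120 N, or if a joint passes its speed limit or range.

### The arm

A 7-joint arm with a two-finger parallel gripper is mounted at the origin on the work surface. World frame = base frame: x ahead of the robot, y to its left, z up, the work surface at z = 0. Lengths are in mm, angles in rad, forces in N, time in s.
With the tool pointing down it reaches from about 400 to 875 mm from the base axis. Payload 4.4 kg.
Tool frame: the origin (TCP) lies at the very end of the fingers, on their centre line; the grasp point (between the pads) lies 19 mm behind it; z points along the fingers, x is the direction in which the jaws open and shut, and the axes are right-handed (so a half turn about z gives the same grasp; the last joint's range is limited). The gripper opens to 85 mm and grips with 20 to 120 N. Pads are 22 mm wide; open, the fingers measure 114 mm over their backs; the gripper's body (76 mm by 85 mm) begins 54 mm behind the grasp point. The pads swing forward as they close: fully open they stand 13 mm farther back than shut.
Start: joints at [-1.218, 0.628, 0.038, 1.517, -0.027, 0.996, -0.02], TCP at [264.31, 593.85, 231.313] pointing down, gripper open.
Joint ranges: [-3.06, 3.06], [-0.37, 2.12], [-1.25, 1.32], [0.18, 2.47], [-1.1, 4.24], [0.23, 1.98], [-2.94, 2.94]. Speed limits (rad/s): [2.57, 2.57, 3.14, 3.14, 3.14, 3.14, 3.14].

### API

Orientations are given as [roll, pitch, yaw] about the fixed x, y, z axes, in that order (R = Rz(yaw) Ry(pitch) Rx(roll)).
In Python, from cell import * gives the robot as it stands. The module is installed in compiled form; this text tells all that it offers.
- The arm moves only by the tool play_rows, never from a script. Its argument "targets" is a list of rows, each an object with "slide": the shift along the tool's x, y, z in mm, a list of three; "turn": the turn, a rotation vector about the tool's x, y, z in degrees, a list of three; "hand": the finger opening in mm, from 0 to 85.4. A call has 1 to 5 rows; each row shifts and turns the commanded pose from where the row before left it, along the tool's axes as they then stand; what a row does not reach is not made up. A row lasts 1/8 s, in which the tool goes at most 62.5 mm and 10.7 degrees, less where a joint would pass 70% of its speed; a pose out of reach is approached as far as the arm can. A call is refused whole if a number of a shift passes 62.5 or a number of a turn 10.7, either way. A call with a gripper value outside its range is refused whole. The fingers move at their own pace and stop on an object; the grip force is fixed at half the most. Time passes only in rows, so rows that do not move let the fingers close. It gives the time, the measured TCP pose, the force and the opening at its end, in the units of the state.
- read_state(): the state, without advancing time (a new reading comes with each control period).
- get_image(name): name is "side" or "top" or "wrist"; returns (picture, depth): 384x512x3 uint8, blue, green, red; 384x512 float32, mm along the optical axis (not along the pixel's ray), 0 where there is no reading.
- calibration(name): a dict with "K" (3x3 intrinsics, pixels), "R" (3x3) and "t" (3): a world point X has camera coordinates R X + t. Camera axes: x right, y down, z forward; pixel columns grow to the right and rows downward; lengths in mm; the calibration is good to about 2 mm. A picture is of the moment at which its call begins: read the wrist's pose just before it. calibration takes no time and is no camera call; for the wrist camera it gives the pose at the moment of the call.
- finish_job(): hands the job in, once; it reports no verdict.
The state is a dict: "clock": time; "qpos": joint angles; "qd": joint speeds; "tau": joint torques, N m; "eef_pos": TCP position; "tool_rot": TCP orientation; "force": force on the tool from outside, world axes, zero at the start; "torque": the same for the moment, N m; "width": finger opening in mm.
Only numpy, scipy, OpenCV 4.12 (cv2) and the standard library are available. Lean on these libraries where they do the work, as an engineer would, in place of code of your own. Each camera call takes 0.05 s, during which the arm holds its last target.

## Working session

There is one attempt and no reset: what is moved stays moved. The work goes in short steps, Python scripts to look and compute and a tool call to move; the robot and the scene stay as the last step left them, time stands still between calls to the robot, and variables do not carry over. Pictures are saved under pics/ and viewed, and the job is handed in when it is done.

Besides the shell and the picture viewer there is one more tool, called by a JSON object that holds its "name" and its "arguments". play_rows: Moves the arm, as the interface text tells. Its arguments: {"type":"object","properties":{"targets":{"type":"array"}},"required":["targets"]}

```bash
mkdir -p pics; python3 - <<'E'
from cell import *
import cv2,numpy as np
s=read_state();print(s['clock'],s['eef_pos'],s['tool_rot'],s['width'])
for n in ['top','side','wrist']:
    c=calibration(n);p,d=get_image(n);cv2.imwrite(f'pics/{n}0.png',p);np.savez(f'{n}0.npz',p=p,d=d,K=c['K'],R=c['R'],t=c['t'])
    print(n,c['K'][0,0],(-c['R'].T@c['t']).round(),(d==0).mean())
E
```

```text
0.0 [264.02005267 593.25123566 230.36502714] [-3.14158957e+00  1.96818762e-03  1.15202110e+00] 85.29965381968243
top 408.89991349438196 [ 345.   78. 1177.] 0.004119873046875
side 354.59984679887737 [ 556. -883.  704.] 0.003962198893229167
wrist 282.9688035917285 [190. 627. 372.] 0.0037943522135416665
```

View pics/top0.png

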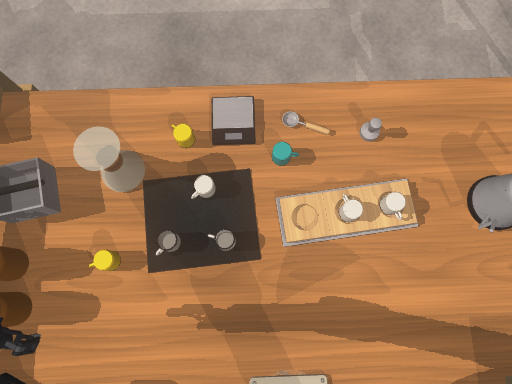

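View pics/side0.png

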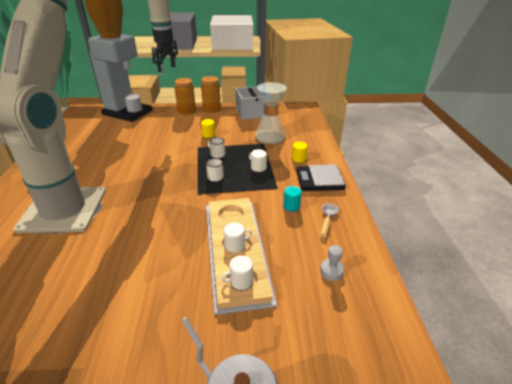

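View pics/wrist0.png

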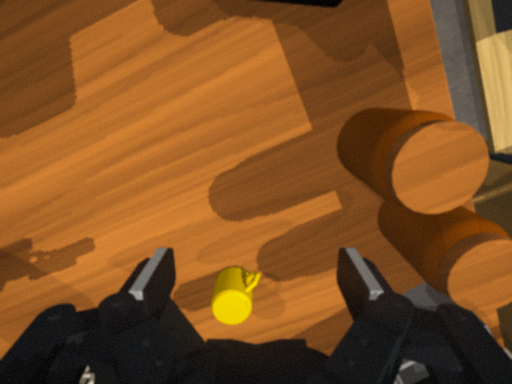

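The top view shows the rim-down cup at (204,187), with its handle towards the lower left. The upright cups are at (169,241) and (225,240), and the empty pocket is at (305,216). The side view agrees. Next I measure them.

```bash
cat > h.py <<'E'
import numpy as np,cv2
def ray(uv,K,R,t,z):
    uv=np.atleast_2d(uv).astype(float);c=-R.T@t
    d=np.c_[uv,np.ones(len(uv))]@np.linalg.inv(K).T@R
    return c+d*((z-c[2])/d[:,2])[:,None]
def pts(d,K,R,t):
    v,u=np.mgrid[:384,:512];X=np.stack([(u-K[0,2])/K[0,0]*d,(v-K[1,2])/K[1,1]*d,d],-1)
    return (X-t)@R
E
python3 - <<'E'
from h import *
f=np.load('top0.npz');p,d,K,R,t=[f[k] for k in 'pdKRt']
X=pts(d,K,R,t)
for n,(u,v) in dict(mat=(200,220),cuptop=(205,185),up1=(169,241),floor=(305,216),blk=(330,228),c2=(352,208),c3=(395,203),tbl=(270,180)).items(): print(n,X[v,u].round(1))
# cup: height mask
def comp(m,seed):
    n,l=cv2.connectedComponents(m.astype(np.uint8)); return l==l[seed[1],seed[0]]
for n,s in dict(cup=(205,185),c2=(352,208),c3=(395,203)).items():
    h=X[s[1],s[0],2]; m=comp(abs(X[...,2]-h)<5,s); q=np.argwhere(m)[:,::-1]
    P=ray(q,K,R,t,65 if n=='cup' else 78); (c,r)=cv2.minEnclosingCircle(P[:,:2].astype(np.float32)); print(n,len(q),P[:,:2].mean(0),c,r)
for n,s,b in (('a',(169,241),3),('b',(225,240),3)):
    pass
cv2.imwrite('pics/z.png',np.vstack([cv2.resize(p[160:265,140:270],None,fx=5,fy=5,interpolation=2)]))
cv2.imwrite('pics/z2.png',cv2.resize(p[170:250,270:425],None,fx=5,fy=5,interpolation=2))
E
```

```text
mat [528.9 234.7   1.8]
cuptop [617.  212.   66.1]
up1 [470.7 322.3   6.8]
floor [528.6 -68.5  14.3]
blk [ 489.8 -135.    29.3]
c2 [ 536.6 -190.4   76.5]
c3 [ 545.6 -307.6   82.2]
tbl [642.4  27.1  -1.1]
cup 275 [621.37439499 216.57015339] (620.3873291015625, 216.425048828125) 27.554153442382812
c2 298 [ 534.89835541 -191.61122072] (534.8172607421875, -191.4223175048828) 27.342731475830078
c3 135 [ 554.141279   -309.87141978] (551.9830932617188, -310.7954406738281) 26.256282806396484
```

View pics/z.png

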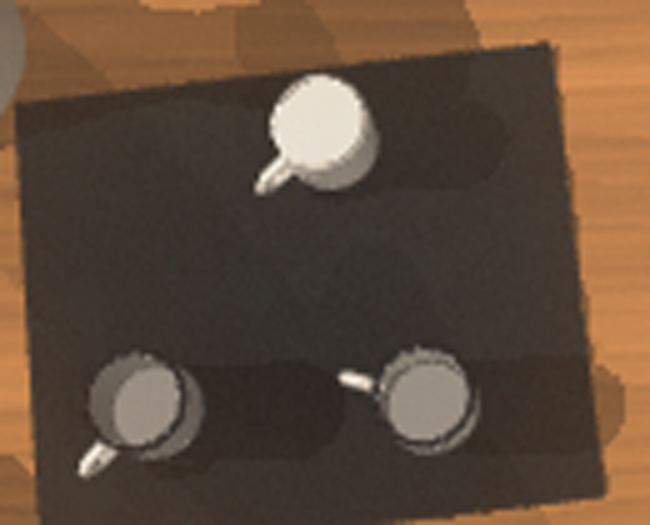

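View pics/z2.png

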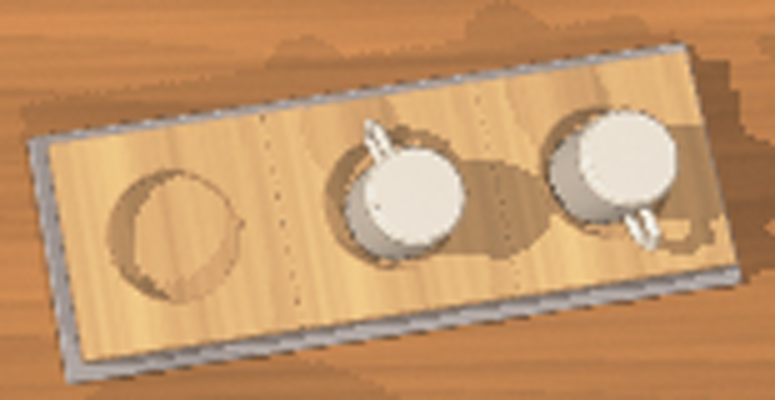

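```bash
python3 - <<'E'
from h import *
f=np.load('top0.npz');p,d,K,R,t=[f[k] for k in 'pdKRt']
a=lambda L,o:(np.array(L,float)+.5)/5-.5+np.array(o)
o=(270,170)
C=ray(a([(50,145),(683,50),(733,262),(83,360)],o),K,R,t,28)[:,:2];print(C.round(1))
e=(C[1]-C[0]+C[2]-C[3])/2;e/=np.linalg.norm(e);print('row dir',e,'len',np.linalg.norm(C[1]-C[0]),np.linalg.norm(C[3]-C[0]),'ctr',C.mean(0),'first',C.mean(0)-125*e)
L=ray(a([(107,235),(243,235),(175,168),(175,302)],o),K,R,t,28)[:,:2];print(L.round(1),L.mean(0))
c=np.array([620.4,216.4])
for z in(35,45,50):
  T=ray(a([(262,188)],(140,160)),K,R,t,z)[0,:2];v=T-c;print(z,T,np.linalg.norm(v),np.degrees(np.arctan2(v[1],v[0])))
# uprights: rim outer ring at z=65
for n,(x,y,r) in dict(a=(137,405,48),b=(427,393,48)).items(): print(n,ray(a([(x,y)],(140,160)),K,R,t,60)[0])
w=np.load('wrist0.npz');print('cam R tool', w['R'].round(3))
E
```

```text
[[ 579.2    3.1]
 [ 623.3 -366.8]
 [ 498.9 -380.7]
 [ 455.9   -9.8]]
row dir [ 0.11683937 -0.99315083] len 372.4956331330167 123.99717144597957 ctr [ 539.32995127 -188.57172015] first [524.7250304  -64.42786695]
[[ 526.   -26.9]
 [ 523.5 -104.1]
 [ 563.4  -67.8]
 [ 486.7  -63.2]] [524.91408713 -65.52287513]
35 [590.05943437 252.9251687 ] 47.483027192154736 129.71558447931588
45 [587.91690055 251.39458244] 47.74696377518117 132.8684658340595
50 [586.84563365 250.62928931] 47.93265847036232 134.42952385054832
a [466.28476977 316.67719923  60.        ]
b [467.56311638 158.93544506  60.        ]
cam R tool [[ 0.407  0.913 -0.002]
 [ 0.867 -0.385  0.317]
 [ 0.289 -0.131 -0.948]]
```

{"name": "play_rows", "arguments": {"targets": [{"slide": [-20, 48, 0], "turn": [0, 0, 0], "hand": 85}, {"slide": [-20, 48, 0], "turn": [0, 0, 0], "hand": 85}, {"slide": [-20, 48, 0], "turn": [0, 0, 0], "hand": 85}, {"slide": [-20, 48, 0], "turn": [0, 0, 0], "hand": 85}, {"slide": [-20, 48, 0], "turn": [0, 0, 0], "hand": 85}]}}

```text
clock: 0.78
eef_pos: [443.8, 403.5, 231.1]
tool_rot: [-3.141, 0.0, 1.152]
force: [1.3, 0.2, -0.3]
width: 85.2
```

{"name": "play_rows", "arguments": {"targets": [{"slide": [-20, 48, 0], "turn": [0, 0, 0], "hand": 85}, {"slide": [-20, 48, 0], "turn": [0, 0, 0], "hand": 85}, {"slide": [-20, 48, 0], "turn": [0, 0, 0], "hand": 85}, {"slide": [-20, 48, 0], "turn": [0, 0, 0], "hand": 85}, {"slide": [-20, 48, 0], "turn": [0, 0, 0], "hand": 85}]}}

```text
clock: 1.4
eef_pos: [622.3, 214.6, 231.0]
tool_rot: [-3.141, 0.0, 1.152]
force: [0.3, 0.7, -0.2]
width: 84.8
```

{"name": "play_rows", "arguments": {"targets": [{"slide": [0, 0, 0], "turn": [0, 0, 8], "hand": 85}, {"slide": [0, 0, 0], "turn": [0, 0, 8], "hand": 85}, {"slide": [0, 0, 0], "turn": [0, 0, 8], "hand": 85}, {"slide": [0, 0, 0], "turn": [0, 0, 0], "hand": 85}]}}

```text
clock: 1.9
eef_pos: [621.2, 215.9, 230.9]
tool_rot: [3.142, 0.001, 0.735]
force: [0.0, 0.8, -0.2]
width: 85.2
```

```bash
python3 - <<'E'
from cell import *
import cv2,numpy as np
s=read_state();print(s['clock'],s['eef_pos'],s['tool_rot'],s['width'],s['force'])
for n in ['wrist']:
    c=calibration(n);p,d=get_image(n);cv2.imwrite(f'pics/{n}1.png',p);np.savez(f'{n}1.npz',p=p,d=d,K=c['K'],R=c['R'],t=c['t'])
E
```

```text
1.9 [621.24458576 215.92996107 230.87654581] [3.14155763e+00 9.00675149e-04 7.34643223e-01] 85.17825139714009 [ 0.01002596  0.79355959 -0.1919186 ]
```

View pics/wrist1.png

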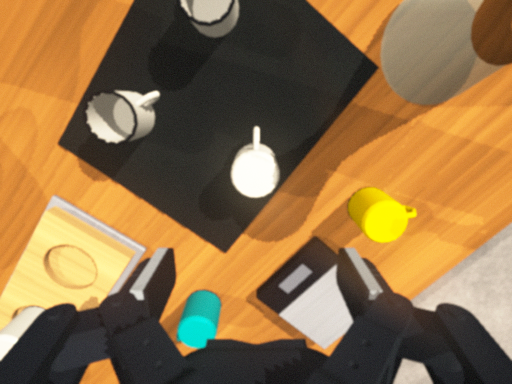

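The cup's base appears at (255,172), with the handle pointing straight up in the image, so the jaws lie square across it. I now compute the cup's position from this view.

```bash
python3 - <<'E'
from h import *
f=np.load('wrist1.npz');p,d,K,R,t=[f[k] for k in 'pdKRt']
X=pts(d,K,R,t);print('cam',-R.T@t, X[172,255])
def proj(x): q=K@(R@np.array(x)+t);return q[:2]/q[2]
print(proj([621.2,215.9,230.9]),proj([621.2,215.9,65]))
def comp(m,seed):
    n,l=cv2.connectedComponents(m.astype(np.uint8)); return l==l[seed[1],seed[0]]
m=comp((p.min(2)>130)&(abs(X[...,2]-65)<8),(255,172));q=np.argwhere(m)[:,::-1]
P=ray(q,K,R,t,65);print(len(q),P[:,:2].mean(0),cv2.minEnclosingCircle(P[:,:2].astype(np.float32)),P.min(0),P.max(0))
m=comp((p.min(2)>110)&(X[...,2]>12),(255,172));q=np.argwhere(m)[:,::-1];i=q[:,1].argmin();print('tip px',q[i])
c=P[:,:2].mean(0)
for z in(35,45):
  T=ray(q[q[:,1]<q[i,1]+3].mean(0),K,R,t,z)[0,:2];v=T-c;print(np.linalg.norm(v),np.degrees(np.arctan2(v[1],v[0])))
# pocket rim
m=(X[...,2]<22)&(X[...,2]>8);m[:225]=0
E
```

```text
cam [566.72171702 276.45801929 372.47020515] [617.99235877 217.85237386  65.07415147]
[255.80059999 250.35035969] [255.95894004 175.10240071]
1759 [619.11418524 215.65138985] ((619.6394653320312, 215.3580322265625), 27.200767517089844) [592.52730021 188.70354143  65.        ] [646.55288268 242.29224714  65.        ]
tip px [255 127]
47.28944576674651 130.41094685336034
48.26653629196261 130.42760423951708
```

{"name": "play_rows", "arguments": {"targets": [{"slide": [-1.3, -1, 50], "turn": [0, 0, 0], "hand": 85}, {"slide": [0, 0, 50], "turn": [0, 0, 0], "hand": 85}, {"slide": [0, 0, 45], "turn": [0, 0, 0], "hand": 85}, {"slide": [0, 0, 20], "turn": [0, 0, 0], "hand": 85}, {"slide": [0, 0, 0], "turn": [0, 0, 0], "hand": 85}]}}

```text
clock: 2.58
eef_pos: [619.3, 215.6, 65.4]
tool_rot: [-3.141, 0.002, 0.734]
force: [0.8, 0.5, 1.4]
width: 85.0
```

```bash
python3 - <<'E'
from cell import *
import cv2,numpy as np
s=read_state();print(s['clock'],s['eef_pos'],s['tool_rot'],s['width'],s['force'])
p,d=get_image('wrist');cv2.imwrite('pics/wrist2.png',p)
E
```

```text
2.575 [619.27126414 215.60451376  65.35537598] [-3.14063711e+00  1.92597661e-03  7.34029888e-01] 84.95481975209253 [0.75831796 0.48793044 1.40266069]
```

View pics/wrist2.png

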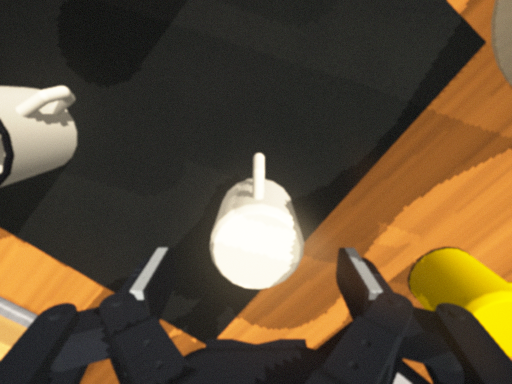

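The cup is centred at (257,245), between the fingers at about (150,272) and (358,272). I continue down and close the gripper.

{"name": "play_rows", "arguments": {"targets": [{"slide": [0, 0, 22], "turn": [0, 0, 0], "hand": 85}, {"slide": [0, 0, 19], "turn": [0, 0, 0], "hand": 85}, {"slide": [0, 0, 0], "turn": [0, 0, 0], "hand": 85}, {"slide": [0, 0, 0], "turn": [0, 0, 0], "hand": 45}, {"slide": [0, 0, 0], "turn": [0, 0, 0], "hand": 45}]}}

```text
clock: 3.25
eef_pos: [620.7, 216.0, 26.7]
tool_rot: [3.141, -0.002, 0.733]
force: [2.9, 0.5, 2.2]
width: 52.8
```

{"name": "play_rows", "arguments": {"targets": [{"slide": [0, 0, 0], "turn": [0, 0, 0], "hand": 45}, {"slide": [0, 0, 0], "turn": [0, 0, 0], "hand": 45}, {"slide": [0, 0, 0], "turn": [0, 0, 0], "hand": 45}, {"slide": [0, 0, 0], "turn": [0, 0, 0], "hand": 45}]}}

```text
clock: 3.75
eef_pos: [620.9, 216.1, 26.6]
tool_rot: [3.141, -0.002, 0.733]
force: [0.2, -0.5, 6.8]
width: 52.7
```

{"name": "play_rows", "arguments": {"targets": [{"slide": [0, 0, -10], "turn": [0, 0, 0], "hand": 45}, {"slide": [0, 0, -25], "turn": [0, 0, 0], "hand": 45}, {"slide": [0, 0, -30], "turn": [0, 0, 0], "hand": 45}, {"slide": [0, 0, -35], "turn": [0, 0, 0], "hand": 45}, {"slide": [0, 0, 0], "turn": [0, 0, 0], "hand": 45}]}}

```text
clock: 4.38
eef_pos: [621.9, 216.4, 128.6]
tool_rot: [3.139, -0.006, 0.733]
force: [0.4, 1.0, -1.5]
width: 52.9
```

```bash
python3 - <<'E'
from cell import *
import cv2,numpy as np
s=read_state();print(s['clock'],s['eef_pos'],s['tool_rot'],s['width'],s['force'])
for n in ['side','wrist']:
    c=calibration(n);p,d=get_image(n);np.savez(f'{n}3.npz',p=p,d=d,K=c['K'],R=c['R'],t=c['t']);cv2.imwrite(f'pics/{n}3.png',p if n=='wrist' else cv2.resize(p[60:260,160:360],None,fx=3,fy=3,interpolation=2))
E
```

```text
4.375 [621.87103081 216.43825698 128.63675565] [ 3.13939267 -0.00558965  0.7330894 ] 52.93018228523156 [ 0.39592557  1.00678878 -1.53303041]
```

View pics/wrist3.png

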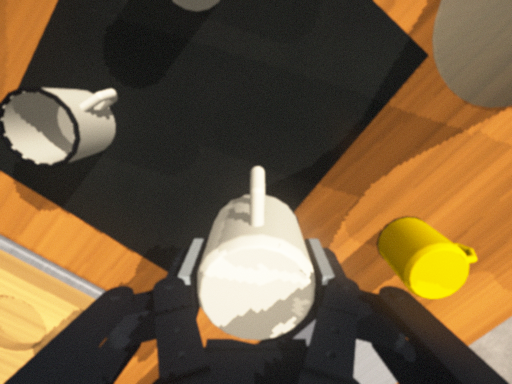

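View pics/side3.png

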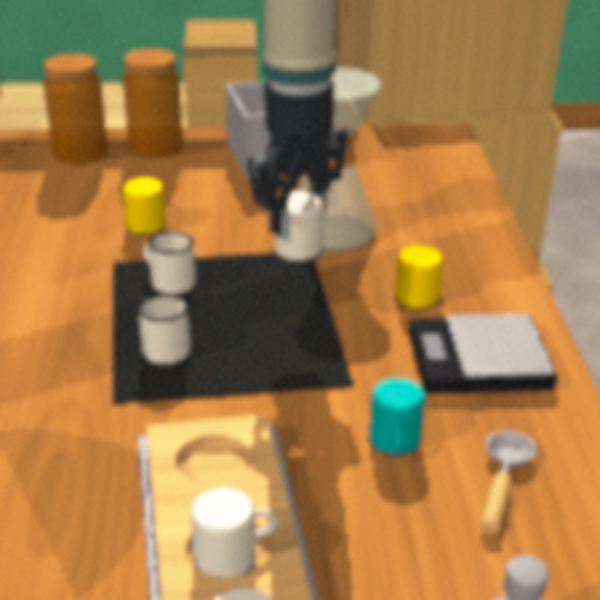

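The cup is held with its handle at (258,195) and its top centred at about (257,285). Next I check its centring and tilt in the grip.

```bash
python3 - <<'E'
from h import *
f=np.load('wrist3.npz');p,d,K,R,t=[f[k] for k in 'pdKRt']
X=pts(d,K,R,t);print(X[285,257])
m=(np.abs(X-X[285,257]).max(2)<35)&(abs(X[...,2]-X[285,257,2])<4)
n,l=cv2.connectedComponents(m.astype(np.uint8));m=l==l[285,257]
Q=X[m];A=np.c_[Q[:,:2]-Q[:,:2].mean(0),np.ones(len(Q))];s=np.linalg.lstsq(A,Q[:,2],rcond=None)[0];print(len(Q),'tilt',s,(A@s-Q[:,2]).std())
q=np.argwhere(m)[:,::-1];P=ray(q,K,R,t,s[2]);print(cv2.minEnclosingCircle(P[:,:2].astype(np.float32)),P.mean(0),P.min(0),P.max(0))
v,u=np.nonzero(m);print(u.min(),u.max(),v.min(),v.max())
cv2.imwrite('pics/m3.png',m*255)
# pocket/tray view in wrist3? re-estimate from wrist1
f=np.load('wrist1.npz');p,d,K,R,t=[f[k] for k in 'pdKRt'];cv2.imwrite('pics/pk1.png',cv2.resize(p[190:330,0:160],None,fx=4,fy=4,interpolation=2))
E
```

```text
[617.482033   219.90276458 164.55493692]
10347 tilt [ 1.02873256e-02 -1.13542748e-02  1.63914674e+02] 1.0850379215587092
((617.7433471679688, 223.2189178466797), 36.511417388916016) [618.88934762 217.43453926 163.91467402] [588.23173584 187.76087435 163.91467402] [649.43864291 248.31491221 163.91467402]
178 347 237 340[ WARN:0@0.128] global loadsave.cpp:1063 imwrite_ Unsupported depth image for selected encoder is fallbacked to CV_8U.
```

View pics/m3.png

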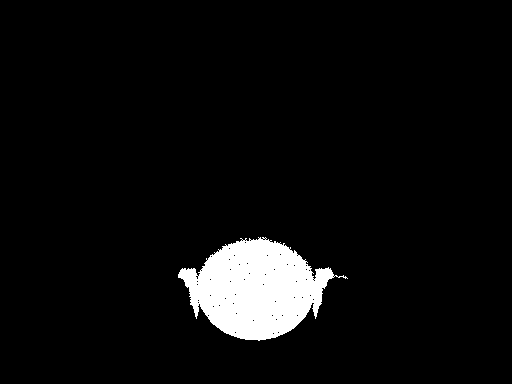

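View pics/pk1.png

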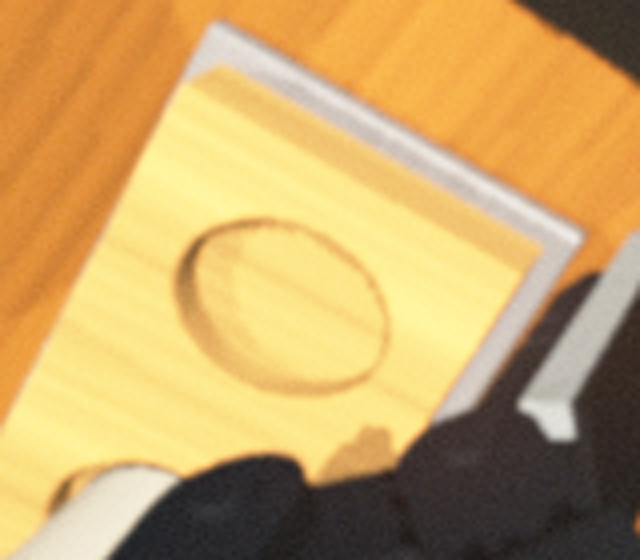

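```bash
python3 - <<'E'
from h import *
f=np.load('wrist1.npz');p,d,K,R,t=[f[k] for k in 'pdKRt']
L=np.array([(176,285),(265,217),(389,325),(300,395),(195,335),(370,270),(220,228),(365,378)],float)
P=ray((L+.5)/4-.5+[0,190],K,R,t,28)[:,:2]
A=np.c_[2*P,np.ones(len(P))];s=np.linalg.lstsq(A,(P**2).sum(1),rcond=None)[0];print('wrist pocket',s[:2],np.sqrt(s[2]+s[0]**2+s[1]**2))
E
```

```text
wrist pocket [523.81860596 -65.01744842] 36.284879681163396
```

{"name": "play_rows", "arguments": {"targets": [{"slide": [-20, 11, -10], "turn": [0, 0, 0], "hand": 45}, {"slide": [-40, 22, -10], "turn": [0, 0, 0], "hand": 45}, {"slide": [-48, 27, 0], "turn": [0, 0, 0], "hand": 45}, {"slide": [-48, 27, 0], "turn": [0, 0, 0], "hand": 45}, {"slide": [-48, 27, 0], "turn": [0, 0, 0], "hand": 45}]}}

```text
clock: 5.1
eef_pos: [542.3, -8.7, 145.0]
tool_rot: [-3.141, 0.002, 0.732]
force: [0.9, -0.2, -0.8]
width: 52.7
```

{"name": "play_rows", "arguments": {"targets": [{"slide": [-36, 20, 0], "turn": [0, 0, 0], "hand": 45}, {"slide": [-20, 11, 0], "turn": [0, 0, 0], "hand": 45}, {"slide": [0, 0, 0], "turn": [0, 0, 0], "hand": 45}, {"slide": [0, 0, 0], "turn": [0, 0, 0], "hand": 45}]}}

```text
clock: 5.6
eef_pos: [523.3, -65.5, 145.1]
tool_rot: [-3.141, 0.0, 0.733]
force: [0.8, 0.9, -1.5]
width: 52.6
```

```bash
python3 - <<'E'
from cell import *
import cv2,numpy as np
from h import *
s=read_state();print(s['clock'],s['eef_pos'],s['tool_rot'],s['width'],s['force'])
for n in ['top','side','wrist']:
    c=calibration(n);p,d=get_image(n);np.savez(f'{n}4.npz',p=p,d=d,K=c['K'],R=c['R'],t=c['t']);cv2.imwrite(f'pics/{n}4.png',p if n!='side' else cv2.resize(p[150:320,160:330],None,fx=3.5,fy=3.5,interpolation=2))
X=pts(d,c['K'],c['R'],c['t']);print(X[285,257])
m=(abs(X[...,2]-X[285,257,2])<4)
k=np.ones((9,9));m=cv2.morphologyEx(cv2.morphologyEx(m.astype(np.uint8),3,k),2,np.ones((25,25)))
nn,l=cv2.connectedComponents(m);q=np.argwhere(l==l[285,257])[:,::-1]
P=ray(q,c['K'],c['R'],c['t'],X[285,257,2]);print(len(q),P.mean(0),P.min(0),P.max(0))
E
```

```text
5.6 [523.34013786 -65.46140632 145.14105553] [-3.14076900e+00  1.10097613e-05  7.33345504e-01] 52.616414426247914 [ 0.83626041  0.86564439 -1.49336404]
[521.30862457 -61.25247494 182.24855311]
10511 [522.10041008 -63.03012673 182.24855311] [494.01042482 -91.66396605 182.24855311] [552.03983249 -36.22560451 182.24855311]
```

View pics/wrist4.png

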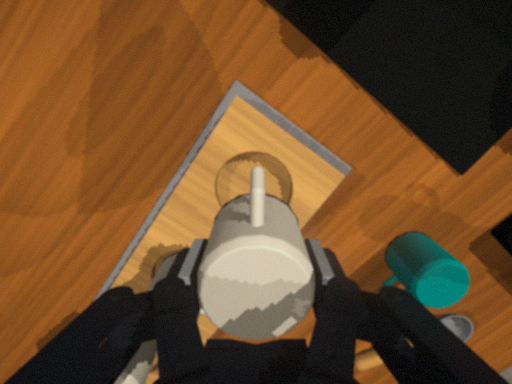

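View pics/side4.png

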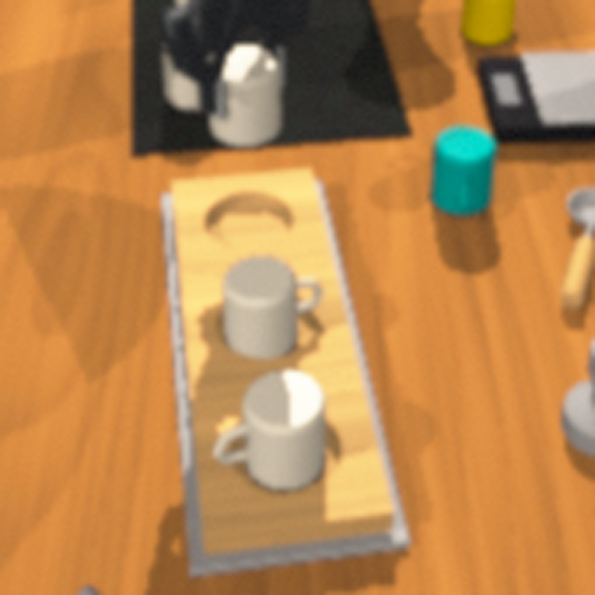

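The cup is over the pocket, about 3 mm off along the tool's y axis (pocket ring at about (254,187)). I correct this and go down to just above the block.

{"name": "play_rows", "arguments": {"targets": [{"slide": [0.4, 3, 10], "turn": [0, 0, 0], "hand": 45}, {"slide": [0, 0, 28], "turn": [0, 0, 0], "hand": 45}, {"slide": [0, 0, 28], "turn": [0, 0, 0], "hand": 45}, {"slide": [0, 0, 16], "turn": [0, 0, 0], "hand": 45}, {"slide": [0, 0, 0], "turn": [0, 0, 0], "hand": 45}]}}

```text
clock: 6.38
eef_pos: [525.2, -67.7, 62.0]
tool_rot: [-3.14, 0.002, 0.733]
force: [0.2, -0.2, -0.8]
width: 52.7
```

```bash
python3 - <<'E'
from cell import *
import cv2,numpy as np
s=read_state();print(s['clock'],s['eef_pos'],s['tool_rot'],s['width'],s['force'])
p,d=get_image('wrist');q,d=get_image('side')
cv2.imwrite('pics/c5.png',np.hstack([cv2.resize(p[120:384,120:392],(400,400)),cv2.resize(q[150:250,185:285],(400,400),interpolation=2)]))
E
```

```text
6.375 [525.16962138 -67.65089166  62.04322264] [-3.13963500e+00  1.79831951e-03  7.33431311e-01] 52.66644810701361 [ 0.20864742 -0.1664272  -0.78725505]
```

View pics/c5.png

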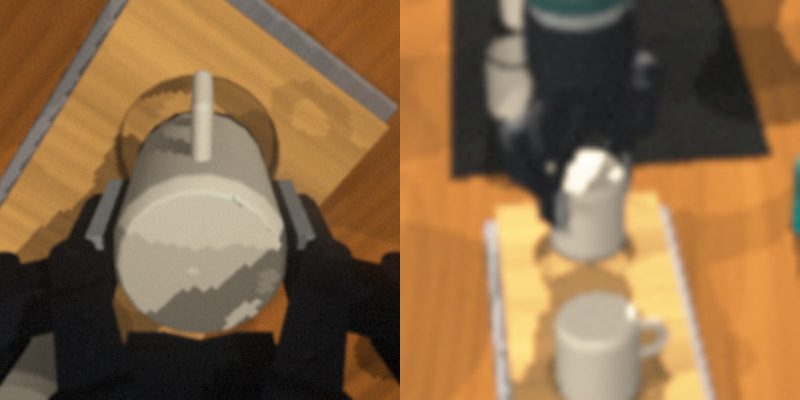

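The pocket ring spans columns 118–278 in the left panel, with the cup at about 200, so it is centred. I lower it slowly.

{"name": "play_rows", "arguments": {"targets": [{"slide": [0, 0, 10], "turn": [0, 0, 0], "hand": 45}, {"slide": [0, 0, 7], "turn": [0, 0, 0], "hand": 45}, {"slide": [0, 0, 2], "turn": [0, 0, 0], "hand": 45}, {"slide": [0, 0, 1], "turn": [0, 0, 0], "hand": 45}, {"slide": [0, 0, 0], "turn": [0, 0, 0], "hand": 45}]}}

```text
clock: 7.1
eef_pos: [526.1, -67.9, 43.4]
tool_rot: [3.141, -0.0, 0.733]
force: [-0.3, 0.3, -1.2]
width: 52.8
```

{"name": "play_rows", "arguments": {"targets": [{"slide": [0, 0, 1], "turn": [0, 0, 0], "hand": 45}, {"slide": [0, 0, 0], "turn": [0, 0, 0], "hand": 45}]}}

```text
clock: 7.35
eef_pos: [526.0, -67.9, 42.3]
tool_rot: [3.142, -0.0, 0.733]
force: [-0.9, -0.4, -1.2]
width: 52.7
```

{"name": "play_rows", "arguments": {"targets": [{"slide": [0, 0, 1], "turn": [0, 0, 0], "hand": 45}, {"slide": [0, 0, 0], "turn": [0, 0, 0], "hand": 45}]}}

```text
clock: 7.6
eef_pos: [525.9, -67.9, 41.3]
tool_rot: [-3.141, 0.0, 0.733]
force: [-0.6, 0.4, -1.9]
width: 52.4
```

{"name": "play_rows", "arguments": {"targets": [{"slide": [0, 0, 1], "turn": [0, 0, 0], "hand": 45}, {"slide": [0, 0, 0], "turn": [0, 0, 0], "hand": 45}]}}

```text
clock: 7.85
eef_pos: [525.9, -67.9, 40.2]
tool_rot: [-3.141, 0.0, 0.733]
force: [-0.3, -0.4, -1.0]
width: 52.9
```

{"name": "play_rows", "arguments": {"targets": [{"slide": [0, 0, 0.7], "turn": [0, 0, 0], "hand": 45}, {"slide": [0, 0, 0], "turn": [0, 0, 0], "hand": 45}]}}

```text
clock: 8.1
eef_pos: [526.0, -67.9, 39.6]
tool_rot: [3.142, -0.0, 0.733]
force: [-0.2, -0.1, -0.1]
width: 52.6
```

{"name": "play_rows", "arguments": {"targets": [{"slide": [0, 0, 0.7], "turn": [0, 0, 0], "hand": 45}, {"slide": [0, 0, 0], "turn": [0, 0, 0], "hand": 45}]}}

```text
clock: 8.35
eef_pos: [526.0, -67.9, 39.6]
tool_rot: [3.141, -0.0, 0.733]
force: [-0.8, -0.2, 7.3]
width: 52.7
```

```bash
python3 - <<'E'
from cell import *
import cv2,numpy as np
from h import *
s=read_state();print(s['clock'],s['eef_pos'],s['tool_rot'],s['width'],s['force'])
c=calibration('wrist');p,d=get_image('wrist');cv2.imwrite('pics/w6.png',p)
X=pts(d,c['K'],c['R'],c['t']);z=np.median(X[275:295,245:265,2]);print(z)
m=(abs(X[...,2]-z)<4)
m=cv2.morphologyEx(cv2.morphologyEx(m.astype(np.uint8),3,np.ones((9,9))),2,np.ones((25,25)))
nn,l=cv2.connectedComponents(m);q=np.argwhere(l==l[285,257])[:,::-1]
P=ray(q,c['K'],c['R'],c['t'],z);print(len(q),P.mean(0),P.min(0),P.max(0))
E
```

```text
8.35 [526.00111285 -67.90365945  39.58344722] [ 3.14147620e+00 -2.51273887e-04  7.33041503e-01] 52.698854603767764 [-0.79292239 -0.23584652  7.26915316]
77.08694816434823
10490 [524.19643299 -66.16210799  77.08694816] [495.79713377 -94.95202705  77.08694816] [553.96682332 -39.03777157  77.08694816]
```

View pics/w6.png

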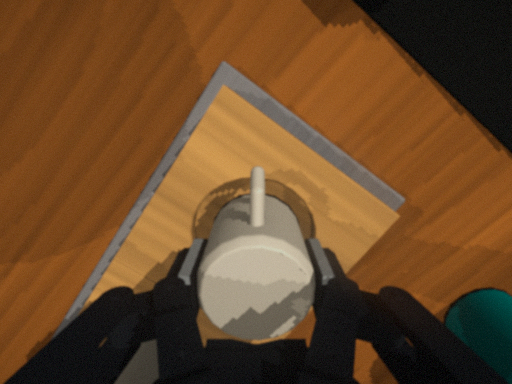

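Contact shows 7 N upwards, the cup top reads about 77 mm (78 expected), and the cup stands in the ring. Now I release it.

{"name": "play_rows", "arguments": {"targets": [{"slide": [0, 0, 0], "turn": [0, 0, 0], "hand": 60}, {"slide": [0, 0, 0], "turn": [0, 0, 0], "hand": 72}, {"slide": [0, 0, 0], "turn": [0, 0, 0], "hand": 85}, {"slide": [0, 0, 0], "turn": [0, 0, 0], "hand": 85}]}}

```text
clock: 8.9
eef_pos: [525.9, -67.9, 38.8]
tool_rot: [-3.141, 0.0, 0.733]
force: [-0.5, -1.3, -0.3]
width: 84.9
```

{"name": "play_rows", "arguments": {"targets": [{"slide": [0, 0, -15], "turn": [0, 0, 0], "hand": 85}, {"slide": [0, 0, -40], "turn": [0, 0, 0], "hand": 85}, {"slide": [0, 0, -50], "turn": [0, 0, 0], "hand": 85}, {"slide": [0, 0, -50], "turn": [0, 0, 0], "hand": 85}, {"slide": [0, 0, 0], "turn": [0, 0, 0], "hand": 85}]}}

```text
clock: 9.52
eef_pos: [528.8, -68.3, 198.7]
tool_rot: [3.135, -0.007, 0.733]
force: [-0.1, 0.2, -0.3]
width: 85.0
```

```bash
python3 - <<'E'
from cell import *
import cv2,numpy as np
from h import *
s=read_state();print(s['clock'],s['eef_pos'],s['width'],s['force'])
c=calibration('wrist');p,d=get_image('wrist');q,_=get_image('side')
X=pts(d,c['K'],c['R'],c['t'])
print(X[172,255])
m=(abs(X[...,2]-78)<6);nn,l=cv2.connectedComponents(m.astype(np.uint8));m=l==l[172,255];Q=X[m];A=np.c_[Q[:,:2]-Q[:,:2].mean(0),np.ones(len(Q))];S=np.linalg.lstsq(A,Q[:,2],rcond=None)[0]
P=ray(np.argwhere(m)[:,::-1],c['K'],c['R'],c['t'],78);print('tilt',S,P.mean(0),P.min(0),P.max(0))
cv2.imwrite('pics/c7.png',np.hstack([cv2.resize(p,(400,300)),cv2.resize(q[100:280,160:400],(400,300),interpolation=2)]))
E
```

```text
9.525 [528.80875035 -68.31418043 198.68718697] 85.04884219459366 [-0.05446601  0.18398815 -0.28021022]
[519.53405683 -58.08205533  76.40735453]
tilt [ 1.10352789e-02 -1.22645553e-02  7.66835218e+01] [525.26459798 -67.68675075  78.        ] [498.44555342 -94.9086173   78.        ] [552.25558984 -41.1906425   78.        ]
```

View pics/c7.png

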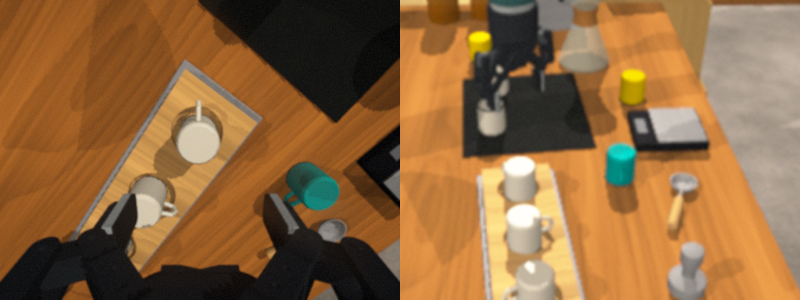

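The cup stands in the pocket (left panel (200,140), right panel (518,180)). The neighbouring cups and both upright cups look undisturbed.

```bash
python3 -c "
from cell import *
print(finish_job())"
```

```text
the job is handed in; nothing more can be done
None
```

I picked up the rim-down white cup from the mat and set it, still rim-down, in the empty pocket. I lowered it in steps of about 1 mm until contact showed about 7 N, then released it, lifted clear and handed the job in at about 9.6 s.

**Position:** After release, the cup measured about (525, -67) mm. The pocket centre was measured at about (524.5, -65), and the cup has about 9.5 mm of clearance all round.

**Height:** The cup's top read about 77 mm, where a cup flat on the floor should read 78 mm. That is within the 2 mm calibration error.

**Bystanders:** Both upright cups looked untouched in the last pictures, but I did not measure their positions again.

**Readings that disagreed:**
- **Tilt:** The cup's top read about 0.9° of tilt. It read nearly the same while held, so I took this as camera bias.
- **Grip width:** The gripper read 52.7 mm on a 56 mm cup. I did not find out why; the cup stayed centred and did not slip noticeably.

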